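# Nest a table-top button in the drilling jig

## Robot

A 7-joint arm with a two-finger parallel gripper is mounted at the origin on the work surface. World frame = base frame: x ahead of the robot, y to its left, z up, the work surface at z = 0. Lengths are in m, angles in rad, forces in N, time in s.
With the tool pointing down it reaches from about 0.4 to 0.85 m from the base axis. Payload 4.5 kg.
Tool frame: the origin (TCP) lies midway between the tips of the shut fingers; the grasp point (between the pads) lies 19 mm behind it; z points along the fingers, y is the line along which they close (so a half turn about z gives the same grasp; the last joint's range is limited). The gripper opens to 88 mm and grips with 3 to 60 N. Pads are 18 mm wide; open, the fingers measure 123 mm over their backs; the gripper's body (75 mm by 187 mm) begins 45 mm behind the grasp point.
Start: joints at [1.35, 0.689, -0.195, 1.565, 0.157, 0.902, -0.215], TCP at [0.158, -0.605, 0.239] pointing down, gripper open.
Joint ranges: [-3.01, 3.01], [-0.46, 2.08], [-1.47, 1.51], [0.13, 2.56], [-1, 4.14], [0.04, 2.09], [-2.66, 2.66]. Speed limits (rad/s): [2.57, 2.57, 3.14, 3.14, 3.14, 3.14, 3.14].

## Interface

Orientations are given as a unit quaternion [x, y, z, w].
In Python, from plant import r gives the robot as it stands.
- The arm moves only by the tool carry_out, never from a script. Its argument "plan" is a list of rows, each an object with "rot": the turn, a rotation vector about the tool's x, y, z in rad, a list of three; "xyz": the shift along the tool's x, y, z in m, a list of three; "grip": the closure in counts, from 0 (fully open) to 255 (shut). In form: [{"rot": [wx, wy, wz], "xyz": [dx, dy, dz], "grip": grip}, ...]. A call has 1 to 8 rows; each row is the pose to reach, as a shift and turn from the pose commanded when the call began, along the tool's axes at that moment; what a row does not reach only later rows make up. A row lasts 1/12 s, in which the tool goes at most 41.7 mm and 7.16 degrees, less where a joint would pass 70% of its speed; a pose out of reach is approached as far as the arm can. A call with a gripper value outside its range is refused whole. The fingers move at their own pace and stop on an object; "squeeze" is the grip in N (left out, the last holds). Time passes only in rows, so rows that repeat a pose let the fingers close. It gives the time, the measured TCP pose, the force, the opening and the grip force at its end, in the units of the state.
- r.get_state(): the state, without advancing time (a new reading comes with each control period).
- r.snapshot(name): name is "side" or "top"; returns the picture (384x512x3 uint8, red, green, blue); there is no depth.
- r.camera_params(name): a dict with "fx", "fy", "cx", "cy" (pixels), "position" and "attitude" of the camera in the world. Camera axes: x right, y down, z forward; pixel columns grow to the right and rows downward; lengths in m; the calibration is good to about 2 mm. A picture is of the moment at which its call begins. camera_params takes no time and is no camera call.
- r.finish_job(): hands the job in; it is judged then, once.
The state is a dict: "clock": time; "q": joint angles; "qd": joint speeds; "joint_torque": joint torques, N m; "tool_pos": TCP position; "eef_rot": TCP orientation; "contact_force": force on the tool from outside, world axes, zero at the start; "moment": the same for the moment, N m; "opening": opening from 0.0 (shut) to 1.0 (fully open); "finger_force": force on a finger pad.
Only numpy, scipy, OpenCV 4.12 (cv2) and the standard library are available. Lean on these libraries where they do the work, as an engineer would, in place of code of your own. Each camera call takes 0.05 s, during which the arm holds its last target. There are 200 camera calls.

## Task

The oak table-top button lying on the drilling jig has to go into the nest to be drilled. With the fingertips, first push it across the board until its side lies flat against the rail, then keep it flat against the rail and slide it along, tongue first, under the steel bush bar until it is fully home in the corner, against the end stop and against the rail. Slide it only, do not pick it up, and leave the plane, the screwdriver and the finished buttons as they are; take the hand away at the end.

Things in the scene. Friction and masses are not known exactly. Their poses are not given: they have to be found in the camera images.
- jig: Fixed drilling jig: grey melamine-faced base board 185 (x) x 380 (y) x 12 mm, spanning x -100..+85, y -190..+190 mm about the origin, which lies on the bench surface under it; board top at z = 12 mm. Jig axes: y runs along the rail, the nest is at the -y end, +x points from the board's open front to the rail. All is waxed, friction about 0.35 on each other (varies by a fifth).
- rail (a point): Middle of the rail's guiding face at the board's top, 50, 45, 12 mm from the jig's origin, axes as the jig's. The hardwood rail stands 18 mm above the board; its face is flat, looks to jig -x and runs from the nest's mouth (jig y = -90) to y = +180 mm.
- corner (a point): Inner corner of the nest on the board's top (jig 50, -130, 12 mm), where the rail's line meets the end stop's face; axes as the jig's: -x is the distance off the rail, +y the distance out from the end stop.
- mouth (a point): Middle of the nest's mouth on the board's top, axes as the jig's. The nest is a slot 36 mm wide and 40 mm deep between the rail line and a front cheek 26 mm thick, closed by the end stop; cheek and stop stand 26.5 mm above the board. A steel bush bar 5 mm thick, 16 mm wide lies over the mouth on top of them, its bush 6 mm higher, so the nest is entered by sliding. The cheek's mouth corner is rounded 4 mm.
- button: The undrilled oak button, loose, about 45 g (varies): block 34 (x) x 76 (y) x 24 mm high, lying flat on the board, long way roughly along the rail. Its -y end, nearer the nest, is a tongue 14 mm long and only 11 mm high. Origin: centre of its underside. Nested, its axes are parallel to the jig's and the last 36 mm of its heel stand out clear of cheek and bar, for the fingers.
- button_nose (a point): Bottom corner of the button at the tongue end on its rail side (17, -38, 0 mm from its origin); it meets corner when the button is home
- button_heel (a point): Bottom corner of the button at the heel end on its rail side (17, 38, 0 mm from its origin). A fingertip that presses the heel's open side towards the rail holds it better than the waxed rail does, so the button can be dragged along that way.
- plane: Bystander: wooden smoothing plane on the bench beyond the jig's +y end, 200 x 60 mm, up to 125 mm high, origin under its centre
- screwdriver: Bystander: screwdriver lying on the bench behind the rail (on the jig's +x side), origin under its middle
- done1: Bystander: finished, drilled button standing on end on the bench beyond the jig's -y end, 34 x 24 mm and 76 mm high, origin under it
- done2: Bystander: a second finished button like done1, standing near it
Things that resemble listed ones, but are neither listed nor needed, are in the scene too. What is shaped like the button but green or turquoise is not meant.

How it is judged:
By the outcome, as a careful person would: the job done as asked, in the order asked, and still so for the second after the job is handed in, with the robot touching nothing.
It also fails if it takes over 43 s, if anything falls off the work surface, if the arm or the gripper's body presses on something with over 40 N, if the wrist force passes 120 N, or if a joint passes its speed limit or range.

## Working session

There is one attempt and no reset: what is moved stays moved. The work goes in short steps, Python scripts to look and compute and a tool call to move; the robot and the scene stay as the last step left them, time stands still between calls to the robot, and variables do not carry over. Pictures are saved under pics/ and viewed, at most 10 in all, crops included, and the job is handed in when it is done.

Besides the shell and the picture viewer there is one more tool, called after "Request:" as name(argument=value, ...) on one line, values as JSON. carry_out: Moves the arm, as the interface text tells. Its arguments: {"type":"object","properties":{"plan":{"type":"array"},"squeeze":{"type":"number"}},"required":["plan"]}

```bash
mkdir -p pics; python3 - <<'E'
from plant import r
import cv2
for n in("top","side"):
    cv2.imwrite(f"pics/{n}0.png",cv2.cvtColor(r.snapshot(n),cv2.COLOR_RGB2BGR)); print(r.camera_params(n))
s=r.get_state();print(s)
E
```

```text
{'fx': 484.68870897624913, 'fy': 484.68870897624913, 'cx': 259.1940761197963, 'cy': 186.4316603396108, 'position': array([0.37810735, 0.04999065, 1.22157895]), 'attitude': array([ 0.71206041, -0.69586109,  0.06555503, -0.06670723])}
{'fx': 447.83160802242145, 'fy': 447.83160802242145, 'cx': 255.44035733256752, 'cy': 197.7219839991691, 'position': array([ 0.54951619, -0.71525239,  0.88843732]), 'attitude': array([ 0.93280067, -0.02375904,  0.01618777, -0.35924418])}
{'clock': 0.1, 'q': array([ 1.34979956,  0.68990506, -0.19451581,  1.56621369,  0.15727338,
        0.90248043, -0.21508968]), 'qd': array([-8.44688173e-04, -1.25697256e-03,  2.14312392e-03, -1.31705958e-03,
        3.85087708e-04,  1.36057352e-05,  3.38988258e-04]), 'joint_torque': array([-2.39681853e-03, -5.28492665e+01, -1.27149906e+00, -1.53835505e+01,
       -5.26231283e-02,  2.01137365e-03,  2.57853617e-05]), 'tool_pos': array([ 0.15735525, -0.60429741,  0.23799404]), 'eef_rot': array([ 9.91891431e-01,  1.27085536e-01, -1.50332301e-04, -7.95675128e-04]), 'contact_force': array([ 0.94851819,  0.71498373, -0.01292744]), 'moment': array([-0.00208439,  0.00270905, -0.01128073]), 'finger_force': 0.0, 'opening': 0.9974253921081522}
```

View pics/top0.png

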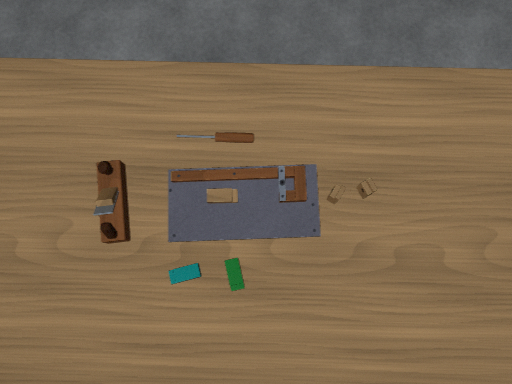

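View pics/side0.png

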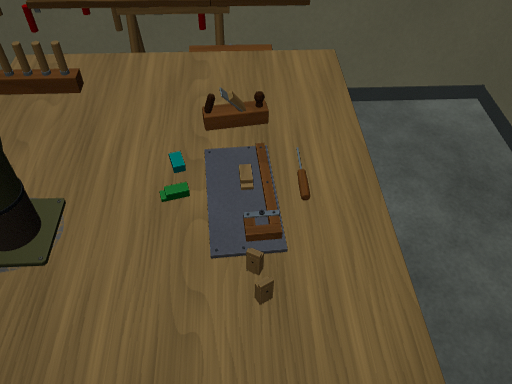

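The top view shows the board spanning (168,165)-(320,240), with its nest at the right (282-305,165-202). The oak button is at (222,196), on the board with its tongue towards the nest. Of the lookalikes, turquoise (185,273) and green (235,274) lie off the board and are ruled out. done1 and done2, at (336,193) and (367,188), stand upright. So the oak block at (222,196) is the one meant, and I'll confirm it in a crop.

```bash
cat > h.py <<'E'
from plant import r
import cv2, numpy as np
from scipy.spatial.transform import Rotation as R
def cast(n,px,z):
    c=r.camera_params(n); px=np.atleast_2d(np.array(px,float))
    d=np.c_[(px[:,0]-c['cx'])/c['fx'],(px[:,1]-c['cy'])/c['fy'],np.ones(len(px))]
    d=R.from_quat(c['attitude']).apply(d); p=np.array(c['position'])
    return p+d*((z-p[2])/d[:,2])[:,None]
def proj(n,P):
    c=r.camera_params(n); q=R.from_quat(c['attitude']).inv().apply(np.atleast_2d(P)-np.array(c['position']))
    return np.c_[q[:,0]/q[:,2]*c['fx']+c['cx'],q[:,1]/q[:,2]*c['fy']+c['cy']]
def crop(n,x0,y0,x1,y1,k,name):
    im=cv2.cvtColor(r.snapshot(n),cv2.COLOR_RGB2BGR)
    cv2.imwrite(name,cv2.resize(im[y0:y1,x0:x1],None,fx=k,fy=k,interpolation=cv2.INTER_CUBIC)); return im
E
python3 - <<'E'
from h import *
im=crop("top",160,155,330,250,4.7,"pics/c1.png")
hsv=cv2.cvtColor(im,cv2.COLOR_BGR2HSV)
for p in [(215,196),(233,196),(200,220),(230,174),(190,168)]: print(p,hsv[p[1],p[0]])
# board: bluish grey
m=cv2.inRange(hsv,(105,30,40),(130,140,200)); m[:150]=0;m[255:]=0;m[:,:155]=0;m[:,335:]=0
m=cv2.morphologyEx(m,cv2.MORPH_OPEN,np.ones((3,3)))
c=max(cv2.findContours(m,0,1)[0],key=cv2.contourArea)
b=cv2.boxPoints(cv2.minAreaRect(c));print("board",b,cast("top",b,.012))
w=cv2.inRange(hsv,(8,60,60),(25,255,255)); w2=np.zeros_like(w); w2[184:210,195:250]=w[184:210,195:250]
c=max(cv2.findContours(w2,0,1)[0],key=cv2.contourArea)
rr=cv2.minAreaRect(c);b=cv2.boxPoints(rr);print("button",rr,b,cast("top",b,.036))
E
```

```text
(215, 196) [ 16 108 125]
(233, 196) [ 16 107 146]
(200, 220) [113  33  92]
(230, 174) [ 13 154 114]
(190, 168) [12 77 73]
board [[251.61919 204.8185 ]
 [317.4825  203.57579]
 [318.07538 234.99855]
 [252.21207 236.24126]] [[ 0.55971392  0.07263967  0.012     ]
 [ 0.56671026 -0.09342312  0.012     ]
 [ 0.48752896 -0.09494571  0.012     ]
 [ 0.48066028  0.0691163   0.012     ]]
button ((222.0, 195.0), (14.0, 30.0), 90.0) [[207. 188.]
 [237. 188.]
 [237. 202.]
 [207. 202.]] [[0.59582372 0.18426409 0.036     ]
 [0.59754459 0.10964724 0.036     ]
 [0.56232268 0.10853777 0.036     ]
 [0.56061232 0.18274862 0.036     ]]
```

View pics/c1.png

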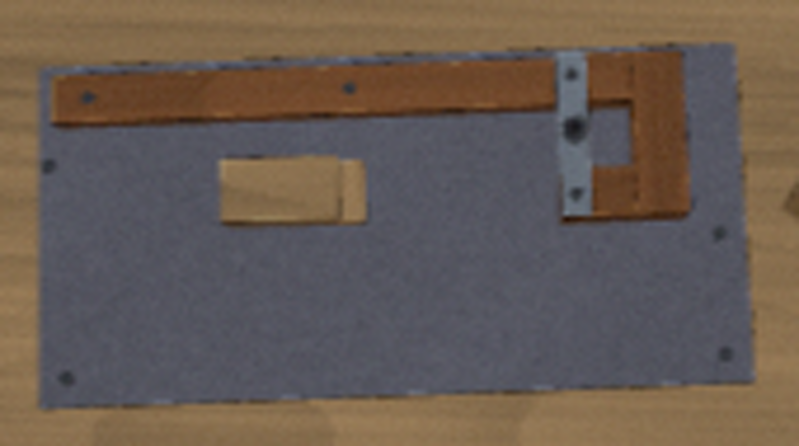

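The crop confirms it: oak block at crop (220-367,158-224) with the lighter tongue step at x≈340-367, facing the nest on the right. The rail face is the lower edge, (55,125)→(557,108). The board corners are (40,68), (735,44), (752,381) and (40,408).

```bash
cat >> h.py <<'E'
def full(p,k=4.7,o=(160,155)): return (np.array(p,float)+.5)/k-.5+np.array(o)
E
python3 - <<'E'
from h import *
b=cast("top",full([(40,68),(735,44),(752,381),(40,408)]),.012)[:,:2]   # (+x,+y),(+x,-y),(-x,-y),(-x,+y)
J=np.array([[85,190],[85,-190],[-100,-190],[-100,190]])/1e3
jc=J.mean(0);bc=b.mean(0);H=(J-jc).T@(b-bc);a=np.arctan2(H[0,1]-H[1,0],H[0,0]+H[1,1])
Rm=np.array([[np.cos(a),-np.sin(a)],[np.sin(a),np.cos(a)]]);o=bc-Rm@jc
print("jig yaw deg",np.degrees(a),"origin",o,"resid",(b-(J@Rm.T+o))*1e3)
j=lambda px,z:((cast("top",full(px),z)[:,:2]-o)@Rm*1e3).round(1)
print("rail face bottom",j([(55,125),(557,108)],.012))
print("rail top far edge",j([(55,78),(557,55)],.030))
print("stop inner top",j([(632,104),(630,167)],.0385))
print("button top corners (heel)",j([(220,159),(220,222)],.036), "step",j([(338,157),(338,222)],.036),"tongue z23",j([(366,160),(366,222)],.023),"bottom",j([(222,225),(366,223)],.012))
E
```

```text
jig yaw deg 3.357237785190692 origin [0.57382604 0.09494212] resid [[-0.42423736 -1.09809298]
 [-0.53733295  0.21495956]
 [ 0.82003998  1.82687135]
 [ 0.14153034 -0.94373793]]
rail face bottom [[ 52.6 180.8]
 [ 52.3 -91.2]]
rail top far edge [[ 74.5 177.6]
 [ 77.6 -91.6]]
stop inner top [[  47.6 -129.8]
 [  13.7 -127.1]]
button top corners (heel) [[26.1 89.4]
 [-7.6 89.9]] step [[25.  26.9]
 [-9.8 27.8]] tongue z23 [[25.3 12.6]
 [-8.3 13.6]] bottom [[-5.4 91.3]
 [-7.1 14. ]]
```

```bash
cat >> h.py <<'E'
YAW=np.radians(3.36); O=np.array([0.5738,0.0949])
Rj=np.array([[np.cos(YAW),-np.sin(YAW)],[np.sin(YAW),np.cos(YAW)]])
def plan(x,y,z):
    "tool-axis shift and turn to jig x,y (mm), world z (mm), tool x along jig +x"
    s=r.get_state(); T=R.from_quat(s['eef_rot']); t=np.r_[O+Rj@np.array([x,y])/1e3,z/1e3]
    G=R.from_euler('z',YAW)*R.from_euler('x',np.pi)
    print("xyz",T.inv().apply(t-s['tool_pos']).round(4),"rot",(T.inv()*G).as_rotvec().round(4),"target",t.round(4))
def here():
    s=r.get_state(); print("clock",s['clock'],"jig",(Rj.T@(s['tool_pos'][:2]-O)*1e3).round(1),"z",s['tool_pos'][2]*1e3,"F",s['contact_force'].round(1),"open",s['opening'])
E
python3 -c "
from h import *
plan(-60,66,150)"
```

```text
xyz [ 0.5333 -0.648   0.0889] rot [-0.0014  0.0002  0.1962] target [0.51   0.1573 0.15  ]
```

Request:
carry_out(plan=[{"rot": [0, 0, 0.1], "xyz": [0.02, -0.025, 0], "grip": 255}, {"rot": [0, 0, 0.196], "xyz": [0.045, -0.055, 0.005], "grip": 255}, {"rot": [0, 0, 0.196], "xyz": [0.07, -0.085, 0.01], "grip": 255}, {"rot": [0, 0, 0.196], "xyz": [0.095, -0.115, 0.015], "grip": 255}, {"rot": [0, 0, 0.196], "xyz": [0.12, -0.145, 0.02], "grip": 255}, {"rot": [0, 0, 0.196], "xyz": [0.145, -0.175, 0.025], "grip": 255}, {"rot": [0, 0, 0.196], "xyz": [0.17, -0.205, 0.03], "grip": 255}, {"rot": [0, 0, 0.196], "xyz": [0.195, -0.235, 0.035], "grip": 255}])

```text
clock: 0.82
tool_pos: [0.2874, -0.3266, 0.2036]
eef_rot: [1.0, 0.029, 0.0, 0.0]
contact_force: [0.8, -0.0, 0.0]
opening: 0.419
finger_force: 0.0
```

```bash
python3 -c "
from h import *
here();plan(-60,66,150)"
```

```text
clock 0.8167 jig [-310.6 -404. ] z 203.57864458187362 F [ 0.8 -0.   0. ] open 0.41855004044539934
xyz [ 0.2504 -0.4701  0.0536] rot [ 0.0001 -0.0003 -0.0004] target [0.51   0.1573 0.15  ]
```

Request:
carry_out(plan=[{"rot": [0, 0, 0], "xyz": [0.018, -0.034, 0.004], "grip": 255}, {"rot": [0, 0, 0], "xyz": [0.036, -0.068, 0.008], "grip": 255}, {"rot": [0, 0, 0], "xyz": [0.054, -0.102, 0.012], "grip": 255}, {"rot": [0, 0, 0], "xyz": [0.072, -0.136, 0.016], "grip": 255}, {"rot": [0, 0, 0], "xyz": [0.09, -0.17, 0.02], "grip": 255}, {"rot": [0, 0, 0], "xyz": [0.108, -0.204, 0.024], "grip": 255}, {"rot": [0, 0, 0], "xyz": [0.126, -0.238, 0.028], "grip": 255}, {"rot": [0, 0, 0], "xyz": [0.144, -0.272, 0.032], "grip": 255}])

```text
clock: 1.48
tool_pos: [0.4153, -0.0463, 0.1715]
eef_rot: [1.0, 0.03, 0.0, 0.0]
contact_force: [-0.3, -0.7, 0.0]
opening: 0.007
finger_force: 0.0
```

Request:
carry_out(plan=[{"rot": [0, 0, 0], "xyz": [0.018, -0.034, 0.004], "grip": 255}, {"rot": [0, 0, 0], "xyz": [0.036, -0.068, 0.008], "grip": 255}, {"rot": [0, 0, 0], "xyz": [0.054, -0.102, 0.012], "grip": 255}, {"rot": [0, 0, 0], "xyz": [0.072, -0.136, 0.014], "grip": 255}, {"rot": [0, 0, 0], "xyz": [0.088, -0.165, 0.016], "grip": 255}, {"rot": [0, 0, 0], "xyz": [0.1, -0.18, 0.016], "grip": 255}, {"rot": [0, 0, 0], "xyz": [0.1, -0.18, 0.016], "grip": 255}, {"rot": [0, 0, 0], "xyz": [0.1, -0.18, 0.016], "grip": 255}])

```text
clock: 2.15
tool_pos: [0.504, 0.1381, 0.1554]
eef_rot: [1.0, 0.03, -0.0, 0.0]
contact_force: [-0.2, -1.3, -1.1]
opening: 0.006
finger_force: 0.0
```

```bash
python3 -c "
from h import *
here();plan(-60,66,60);plan(-35,66,17)
crop('top',160,130,330,250,4.7,'pics/c2.png')"
```

```text
clock 2.15 jig [-67.1  47.2] z 155.3790220064004 F [-0.2 -1.3 -1.1] open 0.005751927647043848
xyz [ 0.0072 -0.0188  0.0954] rot [0.0001 0.0002 0.0022] target [0.51   0.1573 0.06  ]
xyz [ 0.0322 -0.0187  0.1384] rot [0.0001 0.0002 0.0022] target [0.535  0.1587 0.017 ]
```

View pics/c2.png

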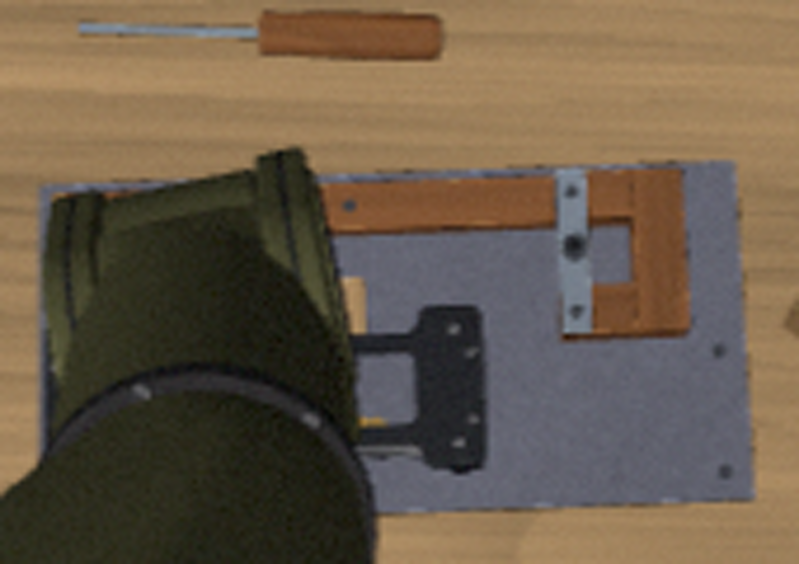

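The arm now hides the heel from above. The tongue still shows at (355,305), so I'll use the side view from here. Descending beside the button.

Request:
carry_out(plan=[{"rot": [0, 0, 0], "xyz": [0.005, -0.01, 0.025], "grip": 255}, {"rot": [0, 0, 0], "xyz": [0.01, -0.0185, 0.05], "grip": 255}, {"rot": [0, 0, 0], "xyz": [0.02, -0.0185, 0.075], "grip": 255}, {"rot": [0, 0, 0], "xyz": [0.03, -0.0185, 0.1], "grip": 255}, {"rot": [0, 0, 0], "xyz": [0.032, -0.0185, 0.12], "grip": 255}, {"rot": [0, 0, 0], "xyz": [0.032, -0.0185, 0.13], "grip": 255}, {"rot": [0, 0, 0], "xyz": [0.032, -0.0185, 0.137], "grip": 255}, {"rot": [0, 0, 0], "xyz": [0.032, -0.0185, 0.137], "grip": 255}])

```text
clock: 2.87
tool_pos: [0.5336, 0.1562, 0.018]
eef_rot: [1.0, 0.029, -0.001, 0.001]
contact_force: [-0.2, 0.6, 0.2]
opening: 0.007
finger_force: 0.0
```

```bash
python3 -c "
from h import *
here();plan(-28,66,17)
crop('side',195,135,295,260,4.7,'pics/s1.png')"
```

```text
clock 2.8667 jig [-36.5  63.5] z 17.990964266431117 F [-0.2  0.6  0.2] open 0.006537770955492085
xyz [ 0.0085 -0.0025  0.001 ] rot [ 0.0012  0.0027 -0.0012] target [0.542  0.1591 0.017 ]
```

View pics/s1.png

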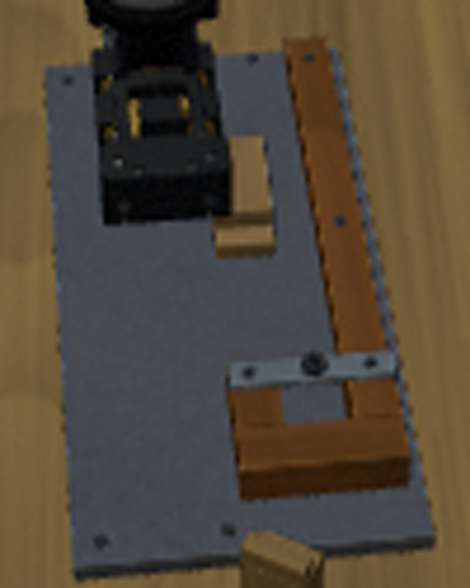

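Side view: the fingers are down beside the button's open side, with its tongue at (245,240) and the rail to the right. Pushing towards the rail.

Request:
carry_out(plan=[{"rot": [0, 0, 0], "xyz": [0.005, -0.001, 0], "grip": 255}, {"rot": [0, 0, 0], "xyz": [0.01, -0.002, 0], "grip": 255}, {"rot": [0, 0, 0], "xyz": [0.014, -0.002, 0], "grip": 255}, {"rot": [0, 0, 0], "xyz": [0.018, -0.002, 0], "grip": 255}, {"rot": [0, 0, 0], "xyz": [0.022, -0.002, 0], "grip": 255}, {"rot": [0, 0, 0], "xyz": [0.026, -0.002, 0], "grip": 255}, {"rot": [0, 0, 0], "xyz": [0.03, -0.002, 0], "grip": 255}, {"rot": [0, 0, 0], "xyz": [0.034, -0.002, 0], "grip": 255}])

```text
clock: 3.58
tool_pos: [0.5691, 0.1616, 0.0187]
eef_rot: [1.0, 0.029, -0.0, 0.0]
contact_force: [-0.2, -0.4, 0.6]
opening: 0.005
finger_force: 0.2
```

Request:
carry_out(plan=[{"rot": [0, 0, 0], "xyz": [0.002, 0, 0], "grip": 255}, {"rot": [0, 0, 0], "xyz": [0.004, 0, 0], "grip": 255}, {"rot": [0, 0, 0], "xyz": [0.004, 0, 0], "grip": 255}])

```text
clock: 3.83
tool_pos: [0.5732, 0.1618, 0.0186]
eef_rot: [1.0, 0.029, 0.0, 0.0]
contact_force: [-0.5, 0.1, 0.9]
opening: 0.005
finger_force: 0.0
```

```bash
python3 -c "
from h import *
here()
crop('side',225,150,295,235,6.5,'pics/s2.png')"
```

```text
clock 3.8333 jig [ 3.3 66.9] z 18.646319522159185 F [-0.5  0.1  0.9] open 0.004752639869609566
```

View pics/s2.png

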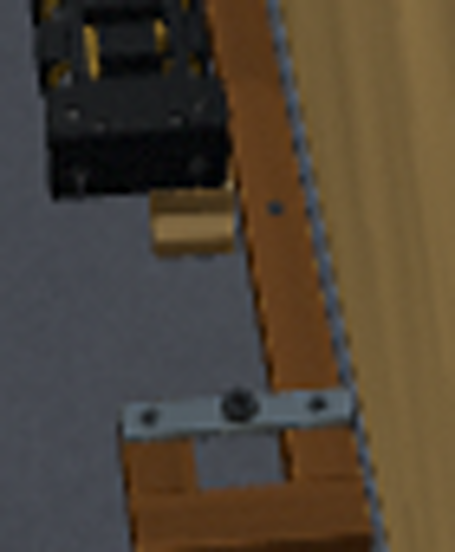

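The button has moved with the fingers; a small gap to the rail remains at (237,230). Pressing on gently.

Request:
carry_out(plan=[{"rot": [0, 0, 0], "xyz": [0.001, 0, 0], "grip": 255}, {"rot": [0, 0, 0], "xyz": [0.002, 0, 0], "grip": 255}, {"rot": [0, 0, 0], "xyz": [0.003, 0, 0], "grip": 255}, {"rot": [0, 0, 0], "xyz": [0.003, 0, 0], "grip": 255}])

```text
clock: 4.22
tool_pos: [0.5756, 0.1619, 0.0187]
eef_rot: [1.0, 0.029, -0.0, 0.0]
contact_force: [0.0, -0.8, 0.4]
opening: 0.005
finger_force: 0.2
```

Request:
carry_out(plan=[{"rot": [0, 0, 0], "xyz": [0.001, 0, 0], "grip": 255}, {"rot": [0, 0, 0], "xyz": [0.002, 0, 0], "grip": 255}, {"rot": [0, 0, 0], "xyz": [0.002, 0, 0], "grip": 255}])

```text
clock: 4.47
tool_pos: [0.5757, 0.1619, 0.0185]
eef_rot: [1.0, 0.03, -0.002, 0.0]
contact_force: [-5.6, -0.1, 3.5]
opening: 0.003
finger_force: 2.6
```

Request:
carry_out(plan=[{"rot": [0, 0, 0], "xyz": [0.001, 0, 0], "grip": 255}, {"rot": [0, 0, 0], "xyz": [0.001, 0, 0], "grip": 255}])

```text
clock: 4.63
tool_pos: [0.5757, 0.1619, 0.0183]
eef_rot: [1.0, 0.03, -0.003, 0.0]
contact_force: [-7.3, -0.4, 5.2]
opening: 0.006
finger_force: 3.4
```

Request:
carry_out(plan=[{"rot": [0, 0, 0], "xyz": [-0.004, 0, 0], "grip": 255}, {"rot": [0, 0, 0], "xyz": [-0.01, 0, 0], "grip": 255}, {"rot": [0, 0, 0], "xyz": [-0.011, -0.006, 0], "grip": 255}, {"rot": [0, 0, 0], "xyz": [-0.011, -0.011, 0], "grip": 255}, {"rot": [0, 0, 0], "xyz": [-0.008, -0.011, 0], "grip": 255}, {"rot": [0, 0, 0], "xyz": [-0.005, -0.011, 0], "grip": 255}, {"rot": [0, 0, 0], "xyz": [-0.002, -0.011, 0], "grip": 255}, {"rot": [0, 0, 0], "xyz": [0, -0.011, 0], "grip": 255}])

```text
clock: 5.3
tool_pos: [0.575, 0.1734, 0.0183]
eef_rot: [1.0, 0.03, -0.004, 0.0]
contact_force: [-8.4, 1.2, 5.7]
opening: 0.007
finger_force: 4.5
```

Request:
carry_out(plan=[{"rot": [0, 0, 0], "xyz": [0.001, 0, 0], "grip": 255}, {"rot": [0, 0, 0], "xyz": [0.002, 0, 0], "grip": 255}, {"rot": [0, 0, 0], "xyz": [0.002, 0, 0], "grip": 255}])

```text
clock: 5.55
tool_pos: [0.575, 0.1733, 0.018]
eef_rot: [1.0, 0.03, -0.005, 0.0]
contact_force: [-9.2, 0.5, 5.0]
opening: 0.009
finger_force: 4.7
```

```bash
python3 -c "
from h import *
here()
crop('side',225,150,295,235,6.5,'pics/s3.png')"
```

```text
clock 5.55 jig [ 5.8 78.2] z 18.000994931842616 F [-9.2  0.5  5. ] open 0.008959334115335177
```

View pics/s3.png

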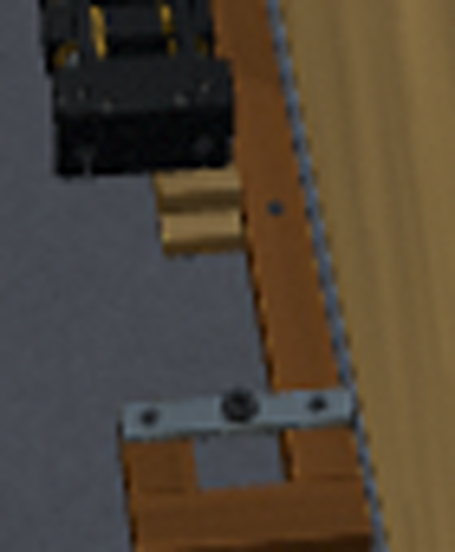

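The button lies flat against the rail (side edge along (243,190-250), no gap). Dragging along under side pressure.

Request:
carry_out(plan=[{"rot": [0, 0, 0], "xyz": [0.001, 0.0, -0.001], "grip": 255}, {"rot": [0, 0, 0], "xyz": [0.001, 0.002, -0.002], "grip": 255}, {"rot": [0, 0, 0], "xyz": [0.001, 0.005, -0.002], "grip": 255}, {"rot": [0, 0, 0], "xyz": [0.001, 0.009, -0.002], "grip": 255}, {"rot": [0, 0, 0], "xyz": [0.001, 0.013, -0.002], "grip": 255}, {"rot": [0, 0, 0], "xyz": [0.001, 0.017, -0.002], "grip": 255}, {"rot": [0, 0, 0], "xyz": [0.001, 0.021, -0.002], "grip": 255}, {"rot": [0, 0, 0], "xyz": [0.001, 0.025, -0.002], "grip": 255}])

```text
clock: 6.27
tool_pos: [0.5764, 0.1493, 0.0191]
eef_rot: [1.0, 0.03, -0.006, -0.0]
contact_force: [-8.4, 2.4, -0.1]
opening: 0.003
finger_force: 4.4
```

```bash
cat >> h.py <<'E'
def tongue(prev=None):
    im=cv2.cvtColor(r.snapshot('side'),cv2.COLOR_RGB2BGR); h=cv2.cvtColor(im,cv2.COLOR_BGR2HSV)
    m=cv2.inRange(h,(12,60,90),(24,135,255)); M=np.zeros_like(m); M[150:215,240:275]=m[150:215,240:275]
    c=max(cv2.findContours(M,0,1)[0],key=cv2.contourArea); x,y,w,hh=cv2.boundingRect(c)
    yb=y+hh; print("box",x,y,w,hh,"nose jig",((cast('side',[(x,yb-.5),(x+w-.5,yb-.5)],.012)[:,:2]-O)@Rj*1e3).round(1))
E
python3 -c "
from h import *
here();tongue()"
```

```text
clock 6.2667 jig [ 5.8 54.2] z 19.084219003669354 F [-8.4  2.4 -0.1] open 0.003027332058707293
box 269 150 6 29 nose jig [[75.7 46.4]
 [90.7 44.9]]
```

```bash
python3 - <<'E'
from h import *
here()
E=np.array([[50,-10],[16,-10],[50,13],[16,13]])/1e3
print("expected px if no slip (nose), if slipped",proj('side',np.c_[O+E@Rj.T,np.full(4,.012)]).round(1).tolist())
im=cv2.cvtColor(r.snapshot('side'),cv2.COLOR_RGB2BGR);h=cv2.cvtColor(im,cv2.COLOR_BGR2HSV)
for y in range(176,202,2): print(y,[tuple(int(v) for v in h[y,x]) for x in (252,258,266)])
E
```

```text
clock 6.3167 jig [ 5.9 52.8] z 19.12889343188455 F [-9.3  2.1 -0.6] open 0.005057353649073685
expected px if no slip (nose), if slipped [[262.3, 194.2], [249.6, 195.2], [261.2, 188.0], [248.7, 188.9]]
176 [(98, 85, 12), (105, 227, 9), (14, 172, 95)]
178 [(143, 102, 10), (80, 45, 17), (15, 186, 93)]
180 [(135, 73, 7), (102, 91, 14), (14, 181, 97)]
182 [(102, 182, 7), (17, 71, 25), (12, 72, 60)]
184 [(18, 121, 110), (19, 126, 119), (14, 179, 100)]
186 [(18, 138, 85), (18, 148, 76), (14, 174, 98)]
188 [(17, 152, 62), (17, 159, 64), (14, 169, 98)]
190 [(19, 125, 118), (18, 123, 122), (15, 181, 97)]
192 [(19, 124, 125), (19, 122, 125), (15, 177, 98)]
194 [(18, 151, 71), (17, 162, 60), (14, 178, 99)]
196 [(115, 20, 76), (107, 23, 76), (14, 178, 99)]
198 [(109, 35, 80), (109, 34, 82), (14, 179, 100)]
200 [(110, 28, 82), (109, 35, 81), (15, 177, 101)]
```

No slip: the nose bottom is at row ~195, as predicted.

Request:
carry_out(plan=[{"rot": [0, 0, 0], "xyz": [0, 0.005, 0], "grip": 255}, {"rot": [0, 0, 0], "xyz": [0, 0.01, 0], "grip": 255}, {"rot": [0, 0, 0], "xyz": [0, 0.015, 0], "grip": 255}, {"rot": [0, 0, 0], "xyz": [0, 0.02, 0], "grip": 255}, {"rot": [0, 0, 0], "xyz": [0, 0.025, 0], "grip": 255}, {"rot": [0, 0, 0], "xyz": [0, 0.03, 0], "grip": 255}, {"rot": [0, 0, 0], "xyz": [0, 0.035, 0], "grip": 255}, {"rot": [0, 0, 0], "xyz": [0, 0.04, 0], "grip": 255}])

```text
clock: 7.03
tool_pos: [0.5789, 0.1092, 0.0191]
eef_rot: [1.0, 0.03, -0.006, -0.0]
contact_force: [-9.0, 3.1, -0.6]
opening: 0.006
finger_force: 4.3
```

Request:
carry_out(plan=[{"rot": [0, 0, 0], "xyz": [0, 0.004, 0], "grip": 255}, {"rot": [0, 0, 0], "xyz": [0, 0.008, 0], "grip": 255}, {"rot": [0, 0, 0], "xyz": [0, 0.012, 0], "grip": 255}, {"rot": [0, 0, 0], "xyz": [0, 0.016, 0], "grip": 255}, {"rot": [0, 0, 0], "xyz": [0, 0.02, 0], "grip": 255}, {"rot": [0, 0, 0], "xyz": [0, 0.024, 0], "grip": 255}, {"rot": [0, 0, 0], "xyz": [0, 0.028, 0], "grip": 255}, {"rot": [0, 0, 0], "xyz": [0, 0.028, 0], "grip": 255}])

```text
clock: 7.7
tool_pos: [0.5807, 0.08, 0.0192]
eef_rot: [1.0, 0.029, -0.006, 0.0]
contact_force: [-7.9, 0.1, -1.2]
opening: 0.003
finger_force: 4.2
```

```bash
python3 - <<'E'
from h import *
here()
im=crop('side',225,160,295,245,6.5,'pics/s4.png')
E
```

```text
clock 7.7 jig [  6.  -15.3] z 19.164568080238197 F [-7.9  0.1 -1.2] open 0.003160642233984363
```

View pics/s4.png

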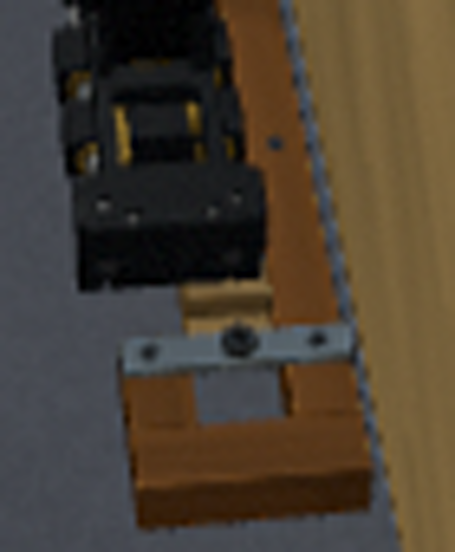

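The tongue is entering under the bar at (230,310), flat against the rail and inside the cheek. Continuing.

Request:
carry_out(plan=[{"rot": [0, 0, 0], "xyz": [0, 0.004, 0], "grip": 255}, {"rot": [0, 0, 0], "xyz": [0, 0.009, 0], "grip": 255}, {"rot": [0, 0, 0], "xyz": [0, 0.014, 0], "grip": 255}, {"rot": [0, 0, 0], "xyz": [0, 0.019, 0], "grip": 255}, {"rot": [0, 0, 0], "xyz": [0, 0.024, 0], "grip": 255}, {"rot": [0, 0, 0], "xyz": [0, 0.029, 0], "grip": 255}, {"rot": [0, 0, 0], "xyz": [0, 0.034, 0], "grip": 255}, {"rot": [0, 0, 0], "xyz": [0, 0.038, 0], "grip": 255}])

```text
clock: 8.42
tool_pos: [0.5829, 0.0429, 0.0192]
eef_rot: [1.0, 0.03, -0.006, -0.0]
contact_force: [-8.0, 3.0, 0.7]
opening: 0.007
finger_force: 4.2
```

Request:
carry_out(plan=[{"rot": [0, 0, 0], "xyz": [0, 0.002, 0], "grip": 255}, {"rot": [0, 0, 0], "xyz": [0, 0.004, 0], "grip": 255}, {"rot": [0, 0, 0], "xyz": [0, 0.006, 0], "grip": 255}, {"rot": [0, 0, 0], "xyz": [0, 0.008, 0], "grip": 255}, {"rot": [0, 0, 0], "xyz": [0, 0.01, 0], "grip": 255}, {"rot": [0, 0, 0], "xyz": [0, 0.01, 0], "grip": 255}])

```text
clock: 8.92
tool_pos: [0.5835, 0.0327, 0.0192]
eef_rot: [1.0, 0.029, -0.006, -0.0]
contact_force: [-8.0, 0.7, -0.5]
opening: 0.003
finger_force: 4.1
```

Request:
carry_out(plan=[{"rot": [0, 0, 0], "xyz": [0, 0.0015, 0], "grip": 255}, {"rot": [0, 0, 0], "xyz": [0, 0.003, 0], "grip": 255}, {"rot": [0, 0, 0], "xyz": [0, 0.003, 0], "grip": 255}])

```text
clock: 9.17
tool_pos: [0.5837, 0.0301, 0.0192]
eef_rot: [1.0, 0.03, -0.006, -0.0]
contact_force: [-8.4, 2.1, -0.3]
opening: 0.003
finger_force: 4.1
```

```bash
python3 - <<'E'
from h import *
here()
im=crop('side',225,160,295,245,6.5,'pics/s5.png')
E
```

```text
clock 9.1667 jig [  6.1 -65.3] z 19.189839881775587 F [-8.4  2.1 -0.3] open 0.002822528441661363
```

View pics/s5.png

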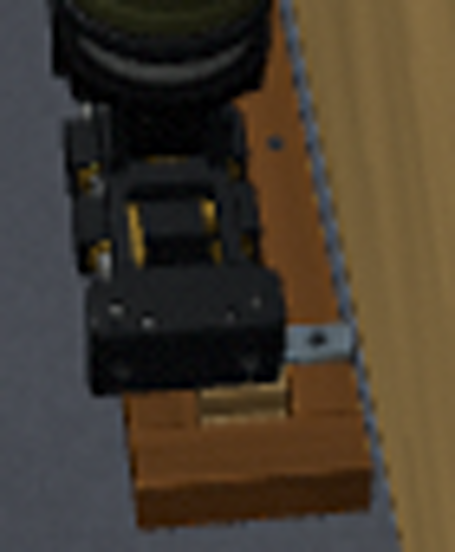

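The tongue shows beyond the bar at (245,405), almost against the stop. Creeping on until the stop shows in the y force.

Request:
carry_out(plan=[{"rot": [0, 0, 0], "xyz": [0, 0.001, 0], "grip": 255}, {"rot": [0, 0, 0], "xyz": [0, 0.0015, 0], "grip": 255}, {"rot": [0, 0, 0], "xyz": [0, 0.0015, 0], "grip": 255}])

```text
clock: 9.47
tool_pos: [0.5837, 0.0295, 0.0192]
eef_rot: [1.0, 0.03, -0.006, -0.001]
contact_force: [-8.0, 4.1, -0.0]
opening: 0.006
finger_force: 4.2
```

Request:
carry_out(plan=[{"rot": [0, 0, 0], "xyz": [0, 0.001, 0], "grip": 255}, {"rot": [0, 0, 0], "xyz": [0, 0.0015, 0], "grip": 255}, {"rot": [0, 0, 0], "xyz": [0, 0.0015, 0], "grip": 255}])

```text
clock: 9.72
tool_pos: [0.5838, 0.028, 0.0192]
eef_rot: [1.0, 0.03, -0.006, -0.001]
contact_force: [-9.5, 4.4, -0.1]
opening: 0.001
finger_force: 4.2
```

Request:
carry_out(plan=[{"rot": [0, 0, 0], "xyz": [0, 0.001, 0], "grip": 255}, {"rot": [0, 0, 0], "xyz": [0, 0.001, 0], "grip": 255}])

```text
clock: 9.88
tool_pos: [0.5839, 0.027, 0.0192]
eef_rot: [1.0, 0.03, -0.006, -0.001]
contact_force: [-9.2, 3.6, 0.1]
opening: 0.004
finger_force: 4.2
```

Slipping now at Fy/Fx≈0.48, so it is probably home. I'll release and confirm with a push on the heel's end.

Request:
carry_out(plan=[{"rot": [0, 0, 0], "xyz": [0, -0.001, 0], "grip": 255}, {"rot": [0, 0, 0], "xyz": [-0.004, -0.001, 0], "grip": 255}, {"rot": [0, 0, 0], "xyz": [-0.012, -0.001, 0], "grip": 255}, {"rot": [0, 0, 0], "xyz": [-0.02, -0.006, 0], "grip": 255}, {"rot": [0, 0, 0], "xyz": [-0.02, -0.022, 0], "grip": 255}, {"rot": [0, 0, 0], "xyz": [-0.02, -0.038, 0], "grip": 255}, {"rot": [0, 0, 0], "xyz": [-0.015, -0.048, 0], "grip": 255}, {"rot": [0, 0, 0], "xyz": [-0.005, -0.048, 0], "grip": 255}])

```text
clock: 10.55
tool_pos: [0.581, 0.0772, 0.0208]
eef_rot: [1.0, 0.032, -0.0, -0.001]
contact_force: [0.6, 0.3, 0.0]
opening: 0.004
finger_force: 0.0
```

```bash
python3 -c "
from h import *
here();plan(35,-22,19)"
```

```text
clock 10.55 jig [  6.2 -18.1] z 20.83323037208082 F [0.6 0.3 0. ] open 0.0037266417420830705
xyz [0.0288 0.004  0.0018] rot [-0.0024  0.0009  0.0045] target [0.61  0.075 0.019]
```

Request:
carry_out(plan=[{"rot": [0, 0, 0], "xyz": [0.01, 0, 0], "grip": 255}, {"rot": [0, 0, 0], "xyz": [0.02, 0, 0], "grip": 255}, {"rot": [0, 0, 0], "xyz": [0.028, 0, 0], "grip": 255}, {"rot": [0, 0, 0], "xyz": [0.028, 0.004, 0], "grip": 255}, {"rot": [0, 0, 0], "xyz": [0.028, 0.008, 0], "grip": 255}, {"rot": [0, 0, 0], "xyz": [0.028, 0.011, 0], "grip": 255}, {"rot": [0, 0, 0], "xyz": [0.028, 0.013, 0], "grip": 255}, {"rot": [0, 0, 0], "xyz": [0.028, 0.013, 0], "grip": 255}])

```text
clock: 11.22
tool_pos: [0.6102, 0.0606, 0.0207]
eef_rot: [1.0, 0.029, -0.0, 0.0]
contact_force: [-0.5, 0.6, 0.0]
opening: 0.007
finger_force: 0.0
```

Request:
carry_out(plan=[{"rot": [0, 0, 0], "xyz": [0, 0.002, 0], "grip": 255}, {"rot": [0, 0, 0], "xyz": [0, 0.004, 0], "grip": 255}, {"rot": [0, 0, 0], "xyz": [0, 0.004, 0], "grip": 255}])

```text
clock: 11.47
tool_pos: [0.6108, 0.0574, 0.0207]
eef_rot: [1.0, 0.029, -0.0, 0.0]
contact_force: [0.0, 0.1, -0.1]
opening: 0.007
finger_force: 0.0
```

Request:
carry_out(plan=[{"rot": [0, 0, 0], "xyz": [0, 0.002, 0], "grip": 255}, {"rot": [0, 0, 0], "xyz": [0, 0.002, 0], "grip": 255}])

```text
clock: 11.63
tool_pos: [0.6108, 0.0573, 0.0207]
eef_rot: [1.0, 0.03, -0.0, -0.001]
contact_force: [-0.8, 2.6, 0.6]
opening: 0.002
finger_force: 1.5
```

```bash
python3 -c "
from h import *
here()"
```

```text
clock 11.6333 jig [ 34.8 -39.7] z 20.72215766217753 F [-0.8  2.6  0.6] open 0.0022462660308673497
```

Request:
carry_out(plan=[{"rot": [0, 0, 0], "xyz": [0, 0.002, 0], "grip": 255}, {"rot": [0, 0, 0], "xyz": [0, 0.003, 0], "grip": 255}, {"rot": [0, 0, 0], "xyz": [0, 0.003, 0], "grip": 255}])

```text
clock: 11.88
tool_pos: [0.6108, 0.0572, 0.0208]
eef_rot: [1.0, 0.031, -0.0, -0.002]
contact_force: [-1.6, 7.6, 1.5]
opening: 0.001
finger_force: 3.9
```

The heel takes 7.6 N without moving: home against the stop. Withdrawing upward and clear.

Request:
carry_out(plan=[{"rot": [0, 0, 0], "xyz": [0, -0.004, 0], "grip": 255}, {"rot": [0, 0, 0], "xyz": [0, -0.012, 0], "grip": 255}, {"rot": [0, 0, 0], "xyz": [0, -0.015, -0.02], "grip": 255}, {"rot": [0, 0, 0], "xyz": [0, -0.015, -0.05], "grip": 255}, {"rot": [0, 0, 0], "xyz": [0, -0.015, -0.085], "grip": 255}, {"rot": [0, 0, 0], "xyz": [-0.02, -0.015, -0.12], "grip": 255}, {"rot": [0, 0, 0], "xyz": [-0.05, -0.015, -0.15], "grip": 255}, {"rot": [0, 0, 0], "xyz": [-0.085, -0.015, -0.17], "grip": 255}])

```text
clock: 12.55
tool_pos: [0.5272, 0.0626, 0.1933]
eef_rot: [1.0, 0.029, 0.003, 0.0]
contact_force: [0.6, 0.3, 0.2]
opening: 0.004
finger_force: 0.0
```

Request:
carry_out(plan=[{"rot": [0, 0, 0], "xyz": [-0.03, 0, -0.02], "grip": 255}, {"rot": [0, 0, 0], "xyz": [-0.06, 0.0, -0.04], "grip": 255}, {"rot": [0, 0, 0], "xyz": [-0.085, 0, -0.06], "grip": 255}, {"rot": [0, 0, 0], "xyz": [-0.1, 0, -0.06], "grip": 255}, {"rot": [0, 0, 0], "xyz": [-0.1, 0, -0.06], "grip": 255}, {"rot": [0, 0, 0], "xyz": [-0.1, 0, -0.06], "grip": 255}])

```text
clock: 13.05
tool_pos: [0.4258, 0.0569, 0.2511]
eef_rot: [1.0, 0.029, 0.001, 0.0]
contact_force: [0.4, 0.6, -0.4]
opening: 0.006
finger_force: 0.0
```

```bash
python3 -c "
from h import *
here()
a=crop('top',255,155,330,215,5,'pics/t5.png')
a=cv2.imread('pics/t5.png')
crop('side',225,165,295,245,5,'pics/s6.png'); b=cv2.imread('pics/s6.png')
h=max(a.shape[0],b.shape[0]); p=lambda i:cv2.copyMakeBorder(i,0,h-i.shape[0],0,0,0)
cv2.imwrite('pics/f.png',np.hstack([p(a),p(b)]))"
```

```text
clock 13.05 jig [-150.   -29.3] z 251.06408251577855 F [ 0.4  0.6 -0.4] open 0.005842515706612017
```

View pics/f.png

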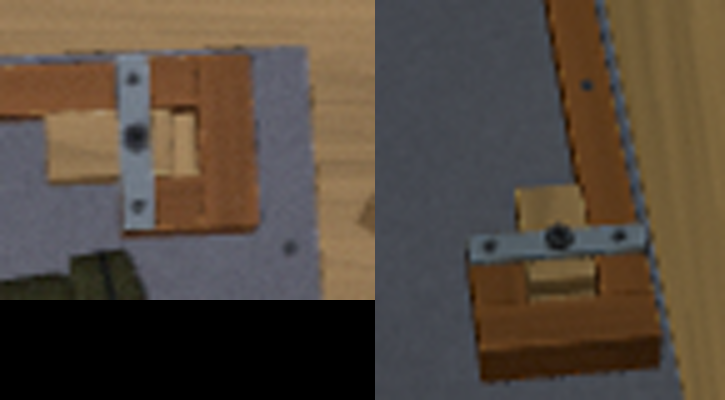

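The button is home. Its tongue meets the stop (left picture, (197,145)), and its side lies flat along the rail ((50-118,112)), with the hand clear.

```bash
python3 -c "
from plant import r
print(r.finish_job())"
```

```text
the job is handed in; nothing more can be done
None
```

The oak button was pushed flat against the rail, then slid under the bush bar until it was home against the end stop. The hand was taken clear and the job handed in at about 13 s of the 43 s allowed; no verdict came back.

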